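# Set the flip flags of the cooling bays

### The job

Three cooling bays on the hot-shop bench each have a flip-over flag: ring face up means a piece is cooling on the bay's pad, bar face up means the pad is empty, and two of the three flags are wrong. With a fingertip, gently push each wrong flag over its pivot by the V-shaped prongs beside it until it lies fully down on its other side, so that every flag tells the truth. Pinch or pick up nothing, keep the right flag lying as it is, and leave the glass and everything else on the bench where it stands.

Things in the scene. Friction and masses are not known exactly. Their poses are not given: they have to be found in the camera images.
- bay_a: Cooling bay with the glass orb on its pad; its flag starts wrong, bar up. Bays swap places. Fixed. Origin on the bench, below the middle of the flag's axle; x to the far side, y along the axle, z up. In mm: foot plate x -65..235, y -55..55, 8 thick; white pad dia. 104, centre x 170, top z 20; posts at y +-40, 22 by 6, tops z 132.
- flag_a (a joint): Angle of this bay's flag, a level leaf 66 wide, 75 long, 4 thick. 0: lies towards the robot (bay -x), bar face up; 1.57: upright; 3.14: lies to the far side (+x), ring face up. Hard stops at 0 and 3.14. It swings up and over; let go, its weight (90 g, lightly damped) drops it to the stop on its side of upright and keeps it there.
- flag_a_mark (a point): Centre of this flag's leaf, 43 mm from the axle, mid thickness. Moves with the flag.
- flag_a_hub (a point): On the axle, 120 mm up, at bay y +80, outside the leaf: root of a V of two round prongs, dia. 10, reaching 80 mm, at 45 degrees either side of the leaf's plane. At 0 both lean to the robot, one up (tip 57 above axle), one down; at 3.14 to the far side likewise. Pushing the upper one level across, 40 mm above the axle (1 to 2 N), tips the leaf past upright; the V then opens upward round the finger.
- bay_b: Cooling bay, pad empty; its flag starts wrong, ring up. Bays swap places. Fixed. Origin on the bench, below the middle of the flag's axle; x to the far side, y along the axle, z up. In mm: foot plate x -65..235, y -55..55, 8 thick; white pad dia. 104, centre x 170, top z 20; posts at y +-40, 22 by 6, tops z 132.
- flag_b (a joint): Angle of this bay's flag, a level leaf 66 wide, 75 long, 4 thick. 0: lies towards the robot (bay -x), bar face up; 1.57: upright; 3.14: lies to the far side (+x), ring face up. Hard stops at 0 and 3.14. It swings up and over; let go, its weight (90 g, lightly damped) drops it to the stop on its side of upright and keeps it there.
- flag_b_mark (a point): Centre of this flag's leaf, 43 mm from the axle, mid thickness. Moves with the flag.
- flag_b_hub (a point): On the axle, 120 mm up, at bay y +80, outside the leaf: root of a V of two round prongs, dia. 10, reaching 80 mm, at 45 degrees either side of the leaf's plane. At 0 both lean to the robot, one up (tip 57 above axle), one down; at 3.14 to the far side likewise. Pushing the upper one level across, 40 mm above the axle (1 to 2 N), tips the leaf past upright; the V then opens upward round the finger.
- bay_c: Cooling bay, pad empty; its flag is right, bar up. Bays swap places. Fixed. Origin on the bench, below the middle of the flag's axle; x to the far side, y along the axle, z up. In mm: foot plate x -65..235, y -55..55, 8 thick; white pad dia. 104, centre x 170, top z 20; posts at y +-40, 22 by 6, tops z 132.
- flag_c (a joint): Angle of this bay's flag, a level leaf 66 wide, 75 long, 4 thick. 0: lies towards the robot (bay -x), bar face up; 1.57: upright; 3.14: lies to the far side (+x), ring face up. Hard stops at 0 and 3.14. It swings up and over; let go, its weight (90 g, lightly damped) drops it to the stop on its side of upright and keeps it there.
- flag_c_mark (a point): Centre of this flag's leaf, 43 mm from the axle, mid thickness. Moves with the flag.
- flag_c_hub (a point): On the axle, 120 mm up, at bay y +80, outside the leaf: root of a V of two round prongs, dia. 10, reaching 80 mm, at 45 degrees either side of the leaf's plane. At 0 both lean to the robot, one up (tip 57 above axle), one down; at 3.14 to the far side likewise. Pushing the upper one level across, 40 mm above the axle (1 to 2 N), tips the leaf past upright; the V then opens upward round the finger.
- orb: Loose amber glass orb, flat-bottomed, dia. 88, 74 high, 450 g, standing on one bay's pad. Origin: centre of its underside. Not to be touched.
- wax_puck: Loose yellow wax puck, dia. 40, 28 high, between two bays. Origin: centre of underside. Bystander.
- brass_weight: Loose brass weight with a knob, dia. 38, 43 high, between two bays. Origin: centre of underside. Bystander.
- tin: Loose closed steel can, dia. 72, 90 high, right of the bays. Origin: centre of underside. Bystander.
- tumbler: Loose clear glass tumbler, dia. 72, 85 high, on the bench itself (not in a bay), left of the bays. Origin: centre of underside. Bystander.
- shaping_block: Loose wooden shaping block 75 by 60 by 45 with a rod handle to 160 on its -x side, left of the bays. Origin: centre of the block's underside. Bystander.
- brush: Loose brush lying on the bench near the robot, right. Origin: on its underside, x along it. Bystander.
- graphite_block: Loose black block 60 by 45 by 30, far right. Origin: centre of underside. Bystander.

How it is judged:
By the outcome, as a careful person would: the job done as asked, in the order asked, and still so for the second after the job is handed in, with the robot touching nothing.
It also fails if it takes over 50 s, if anything falls off the work surface, if the arm or the gripper's body presses on something with over 40 N, if the wrist force passes 120 N, or if a joint passes its speed limit or range.

### The arm

A 6-joint arm with a two-finger parallel gripper is mounted at the origin on the work surface. World frame = base frame: x ahead of the robot, y to its left, z up, the work surface at z = 0. Lengths are in mm, angles in rad, forces in N, time in s.
With the tool pointing down it reaches from about 350 to 975 mm from the base axis. Payload 17.4 kg.
Tool frame: the origin (TCP) lies midway between the tips of the shut fingers; the grasp point (between the pads) lies robot.pinch_z behind it (robot.pinch_z is the distance from the TCP to the grasp point, in mm); y points along the fingers, x is the direction in which the jaws open and shut, and the axes are right-handed (so a half turn about y gives the same grasp; the last joint's range is limited). The gripper opens to 85 mm and grips with 20 to 120 N. Pads are 22 mm wide; open, the fingers measure 114 mm over their backs; the gripper's body (76 mm by 85 mm) begins 54 mm behind the grasp point. The pads swing forward as they close: fully open they stand 13 mm farther back than shut.
Start: joints at [-1.191, 0.116, 1.442, -0, 1.584, -0.038], TCP at [273.873, -616.949, 231.303] pointing down, gripper open.
Joint ranges: [-2.83, 2.83], [-0.83, 2.19], [0.07, 2.5], [-1.14, 4.28], [0.01, 3], [-2.97, 2.97]. Speed limits (rad/s): [1.89, 1.89, 2.22, 3.14, 3.14, 3.14].

### API

Orientations are given as [roll, pitch, yaw] about the fixed x, y, z axes, in that order (R = Rz(yaw) Ry(pitch) Rx(roll)).
In Python, from bench import robot, read_state, optics, sign_off gives the robot as it stands. Calls block until the motion is done:
- robot.move_pose(position, orientation): joint-space move of the TCP to a pose.
- robot.servo_line(position, max_speed=150, attitude=None): straight line of the TCP; attitude=None keeps the orientation; max_speed is the mean speed in mm/s.
- robot.move_j(angles): joint-space move.
- robot.set_gripper(opening, grasp_force=None): finger opening in mm; grasp_force is the grip in N (None keeps the last); returns when the fingers have stopped.
- robot.pause(seconds).
- robot.ik(position, orientation): joint angles nearest the present ones, or None.
- read_state(): the state.
- optics.read_camera(name): name is "side" or "top" or "wrist"; returns a dict with "image" (480x640x3 uint8, red, green, blue), "fx", "fy", "cx", "cy" (pixels), "R" (3x3) and "t" (3): a world point X has camera coordinates R X + t. Camera axes: x right, y down, z forward; pixel columns grow to the right and rows downward; lengths in mm; the calibration is good to about 2 mm. A picture is of the moment at which its call begins. There is no depth.
A pose or a line that the arm cannot do raises robot.MotionError and nothing moves.
- sign_off(): hands the job in, once; it reports no verdict.
The state is a dict: "t": time; "joint_pos": joint angles; "dq": joint speeds; "joint_efforts": joint torques, N m; "ee_pos": TCP position; "eef_rot": TCP orientation; "wrist_force": force on the tool from outside, world axes, zero at the start; "wrist_torque": the same for the moment, N m; "gripper_width": finger opening in mm.
Only numpy, scipy, OpenCV 4.12 (cv2) and the standard library are available. Lean on these libraries where they do the work, as an engineer would, in place of code of your own. Each camera call takes 0.05 s, during which the arm holds its last target.

## Working session

There is one attempt and no reset: what is moved stays moved. The work goes in short steps, each a Python script; the robot and the scene stay as the last script left them, time stands still between calls to the robot, and variables do not carry over. Pictures are saved under pics/ and viewed, and the job is handed in when it is done.

```bash
mkdir -p pics; python3 - <<'E'
from bench import robot, read_state, optics
import cv2
for n in ("top","side"):
    c=optics.read_camera(n); cv2.imwrite(f"pics/{n}0.png",c["image"][:,:,::-1])
    print(n,c["fx"],c["fy"],c["cx"],c["cy"],c["R"],c["t"])
s=read_state(); print(s["t"],s["ee_pos"],s["eef_rot"],s["gripper_width"],robot.pinch_z)
E
```

```text
top 570.4488092227423 570.4488092227423 328.1446522637361 236.3072754231294 [[-0.01104606 -0.9999362  -0.00236341]
 [-0.99882887  0.01114511 -0.04708166]
 [ 0.047105    0.00184058 -0.99888825]] [   4.64952791  499.26259931 1470.56671564]
side 557.5741143540365 557.5741143540365 317.6394003751612 239.76970267836592 [[ 0.80911027 -0.58730796 -0.02024681]
 [-0.32508754 -0.41862668 -0.84797983]
 [ 0.48954945  0.69269117 -0.52964165]] [-397.4204383   259.23249829 1395.47599755]
0.1 [ 273.79499249 -616.76549393  230.60386929] [-1.57075515e+00  1.13728925e-03 -1.15303949e+00] 85.42940512831123 18.700000000000003
```

View pics/top0.png

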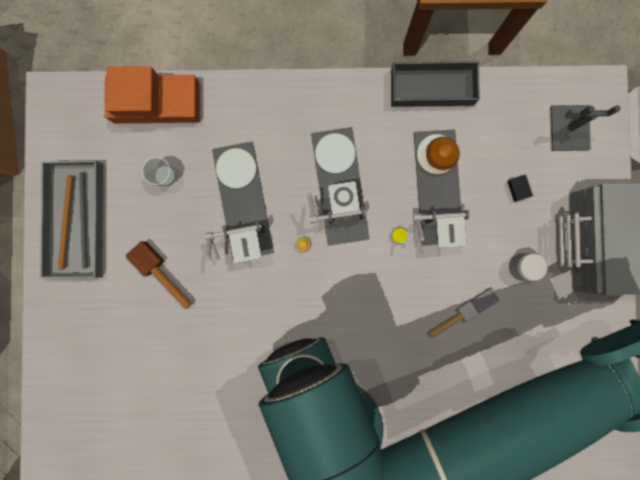

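View pics/side0.png

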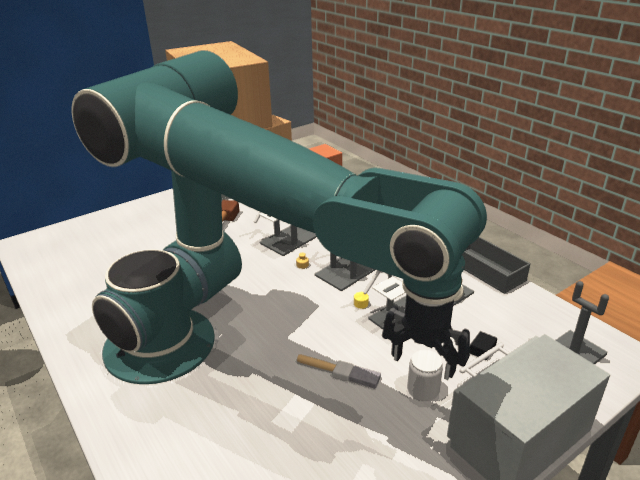

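The top image shows three bays. The left one (pad 236,168) is empty with bar up, so it is bay_c. The middle one (pad 335,153) is empty with ring up, so it is bay_b. The right one (orb at 440,153) has bar up, so it is bay_a. Next I'll zoom in to get their poses.

```bash
python3 - <<'E'
import cv2
im=cv2.imread("pics/top0.png")
cv2.imwrite("pics/zoomB.png",cv2.resize(im[120:255,280:400],None,fx=4.4,fy=4.4,interpolation=cv2.INTER_CUBIC))
cv2.imwrite("pics/zoomA.png",cv2.resize(im[120:255,380:500],None,fx=4.4,fy=4.4,interpolation=cv2.INTER_CUBIC))
E
```

```text
(no output)
```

View pics/zoomB.png

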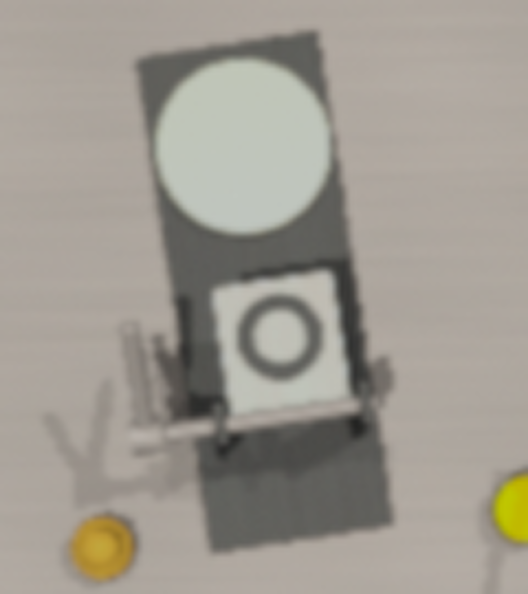

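View pics/zoomA.png

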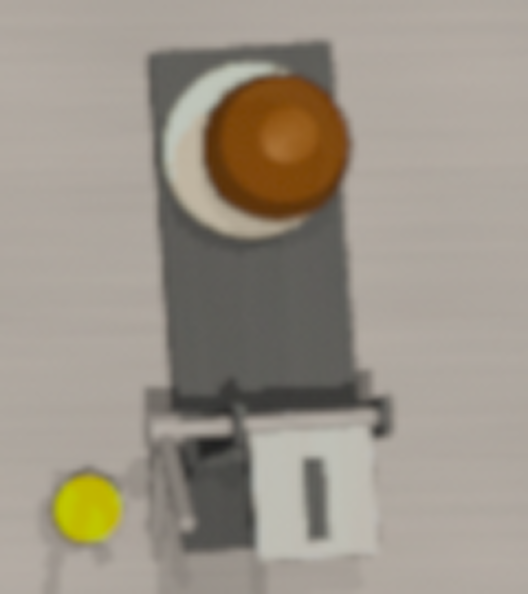

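```bash
cat > geo.py <<'E'
import numpy as np
from scipy.optimize import least_squares
K=(570.4488092227423,328.1446522637361,236.3072754231294)
R=np.array([[-0.01104606,-0.9999362,-0.00236341],[-0.99882887,0.01114511,-0.04708166],[0.047105,0.00184058,-0.99888825]])
T=np.array([4.64952791,499.26259931,1470.56671564])
def proj(X):
    c=R@np.asarray(X).T+T[:,None]; return (K[0]*c[:2]/c[2]+np.array(K[1:])[:,None]).T
def wp(p,L):
    L=np.atleast_2d(L).astype(float);c,s=np.cos(p[2]),np.sin(p[2])
    return np.c_[p[0]+c*L[:,0]-s*L[:,1],p[1]+s*L[:,0]+c*L[:,1],L[:,2]]
def fit(off,Z,L,p0=(600,0,0)):
    uv=(np.array(Z)+.5)/4.4-.5+np.array(off)
    f=lambda p:(proj(wp(p,L))-uv).ravel()
    r=least_squares(f,p0,x_scale=[100,100,.1],loss='soft_l1'); return r.x,f(r.x).reshape(-1,2)
E
python3 - <<'E'
from geo import *
np.set_printoptions(precision=3,suppress=True)
foot=[[235,55,8],[235,-55,8],[-65,-55,8],[-65,55,8]]
B=fit((280,120),[(136,60),(318,32),(393,523),(212,552),(243,147),(211,289),(334,268),(135,438)],foot+[[170,0,20],[80.5,33,122],[80.5,-33,122],[0,80,120]])
print("B",*B)
A=fit((380,120),[(149,52),(329,42),(183,552),(258,558),(376,552),(150,430),(252,150)],[foot[0],foot[1],foot[3],[-80.5,33,122],[-80.5,-33,122],[0,80,120],[170,0,20]])
print("A",*A)
E
```

```text
B [546.406 -44.23    0.137] [[ 0.032 -0.239]
 [ 0.064 -0.008]
 [ 0.228  1.186]
 [-0.417  0.824]
 [ 0.119  0.308]
 [-0.233 -1.732]
 [-1.169 -0.973]
 [ 2.689  0.21 ]]
A [ 542.217 -293.317    0.049] [[-0.5   -0.547]
 [ 0.381 -0.798]
 [-0.465 -0.244]
 [-0.343  2.753]
 [ 0.269  2.457]
 [ 2.276 -0.278]
 [-0.444 -0.462]]
```

```bash
python3 - <<'E'
from geo import *
np.set_printoptions(precision=1,suppress=True)
for n,p,off,s in(("A",(542.2,-293.3,.049),(380,120),-1),("B",(546.4,-44.2,.137),(280,120),1)):
    L=[[0,80,120],[s*57,80,177],[s*57,80,63]]
    print(n,wp(p,L)[0],(proj(wp(p,L))-off+.5)*4.4-.5)
from bench import robot
print(robot.ik([450,-220,160],[-1.5708,0,.049]),robot.ik([640,40,160],[-1.5708,0,.137]))
E
```

```text
A [ 538.3 -213.4  120. ] [[160.  428.8]
 [183.8 528.2]
 [151.6 536.4]]
B [535.5  35.1 120. ] [[146.8 438.9]
 [127.8 323.9]
 [135.1 348.3]]
[-0.5 -0.2  1.9 -0.   1.5 -0.6] [ 0.   0.1  1.6 -0.   1.5 -0.1]
```

Predicted prong tips agree with the image to 1–1.5 px (about 3 mm). I'll shut the fingers and approach A.

```bash
cat > act.py <<'E'
from geo import *
from bench import robot, read_state, optics, sign_off
import cv2
PA=(542.2,-293.3,.049); PB=(546.4,-44.2,.137)
def pt(p,x,z,y=80): return wp(p,[x,y,z])[0].tolist()
def ori(p): return [-np.pi/2,0,p[2]]
def pic(n,f): cv2.imwrite(f"pics/{f}.png",optics.read_camera(n)["image"][:,:,::-1])
def st():
    s=read_state(); print("t %.2f"%s["t"],np.round(s["ee_pos"],1),np.round(s["wrist_force"],1),round(s["gripper_width"],1))
E
python3 - <<'E'
from act import *
robot.set_gripper(0,20); st()
robot.move_pose(pt(PA,-100,260),ori(PA)); st()
robot.servo_line(pt(PA,-100,160),120); st()
pic("side","sA"); pic("top","tA"); pic("wrist","wA")
a=[cv2.imread(f"pics/{k}.png") for k in("sA","tA","wA")]
cv2.imwrite("pics/A1.png",np.vstack([np.hstack([cv2.resize(a[0],(400,300)),cv2.resize(a[1],(400,300))]),np.hstack([cv2.resize(a[2],(400,300)),cv2.resize(a[0][180:360,280:520],(400,300))])]))
E
```

```text
t 0.87 [ 273.9 -616.9  231.3] [0.5 0.2 0.5] 0.1
t 2.46 [ 438.4 -219.   259.9] [0.1 0.3 0.5] -0.2
t 3.44 [ 438.7 -218.5  160.8] [0.3 0.3 0.3] -0.2
```

View pics/A1.png

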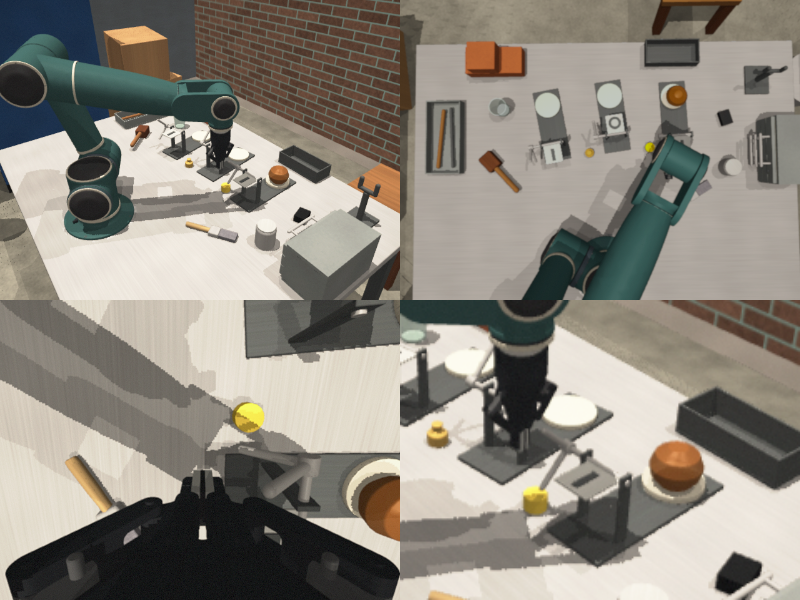

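The side and wrist views show the shut fingertips just on the robot side of A's upper prong and in line with it. I'll push in steps, watching the force.

```bash
python3 - <<'E'
from act import *
for x in (-70,-50,-30,-10,10):
    robot.servo_line(pt(PA,x,160),60); st()
pic("side","sA2"); pic("wrist","wA2")
a=[cv2.imread(f"pics/{k}.png") for k in("sA2","wA2")]
cv2.imwrite("pics/A2.png",np.hstack([cv2.resize(a[0][180:360,280:520],(400,300)),cv2.resize(a[1],(400,300))]))
E
```

```text
t 4.24 [ 468.5 -216.8  160.5] [-9.3  1.7  7.9] -0.2
t 4.72 [ 488.4 -215.7  159.5] [ 0.8 -0.2 -0.2] -0.1
t 5.21 [ 508.5 -214.8  159.8] [-0.4  0.4 -0. ] 0.1
t 5.69 [ 528.5 -213.8  159.7] [-0.2  0.1 -0.6] -0.0
t 6.17 [ 548.5 -212.8  159.8] [-0.   0.  -0.3] -0.0
```

View pics/A2.png

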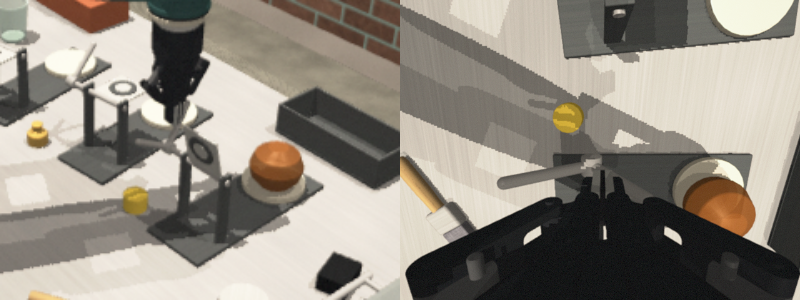

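A's leaf is now nearly upright, ring face towards the robot, and the fingers are in the V. I'll continue slowly.

```bash
python3 - <<'E'
from act import *
for x in (25,40,55,70,85,105):
    robot.servo_line(pt(PA,x,160),40); st()
pic("side","sA3"); pic("wrist","wA3")
a=[cv2.imread(f"pics/{k}.png") for k in("sA3","wA3")]
cv2.imwrite("pics/A3.png",np.hstack([cv2.resize(a[0][180:360,280:520],(400,300)),cv2.resize(a[1],(400,300))]))
E
```

```text
t 6.80 [ 563.3 -212.1  159.8] [-1.   0.8  0.4] 0.1
t 7.33 [ 578.3 -211.4  159.9] [ 0.5 -0.3  0.9] -0.2
t 7.85 [ 593.3 -210.7  159.8] [-0.   0.6  0.3] -0.1
t 8.38 [ 608.3 -209.9  159.8] [ 1.3 -0.  -0.2] 0.1
t 8.90 [ 623.2 -209.2  159.8] [ 0.3  0.3 -0.6] -0.2
t 9.55 [ 643.2 -208.2  159.9] [-0.   0.  -0.8] -0.2
```

View pics/A3.png

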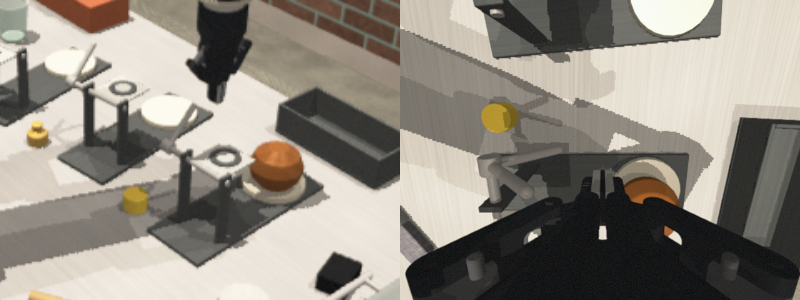

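A's flag lies flat on the far side, ring up. Now B, from the far side.

```bash
python3 - <<'E'
from act import *
robot.servo_line(pt(PA,105,260),120)
robot.move_pose(pt(PB,105,260),ori(PB))
robot.servo_line(pt(PB,105,160),120); st()
robot.servo_line(pt(PB,84,160),40); st()
robot.servo_line(pt(PB,60,160),20); st()
for x in (40,20,0,-10):
    robot.servo_line(pt(PB,x,160),40); st()
pic("side","sB"); pic("wrist","wB")
a=[cv2.imread(f"pics/{k}.png") for k in("sB","wB")]
cv2.imwrite("pics/B1.png",np.hstack([cv2.resize(a[0][180:360,240:480],(400,300)),cv2.resize(a[1],(400,300))]))
E
```

```text
t 12.62 [639.9  49.4 161. ] [ 0.5 -0.1  0.1] 0.3
t 13.30 [618.7  46.5 160.2] [ 0.4 -0.6  0.1] -0.2
t 14.65 [594.8  43.2 159.8] [1.4 0.1 0.3] -0.4
t 15.30 [575.   40.5 160. ] [-0.4 -0.2  0.4] 0.2
t 15.95 [555.2  37.8 160. ] [-0.1  0.3  0.6] 0.2
t 16.60 [535.4  35.  160.1] [ 0.5 -1.2  0.9] -0.2
t 17.00 [525.4  33.7 160.1] [ 1.2 -0.4 -0.5] -0.2
```

View pics/B1.png

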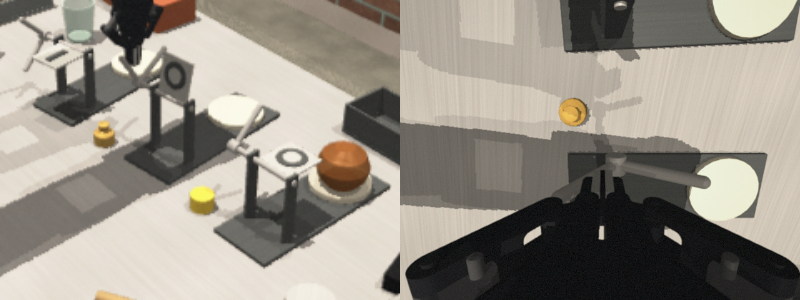

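B's leaf is close to upright. I'll continue, then lift clear and check.

```bash
python3 - <<'E'
from act import *
for x in (-25,-40,-55,-70,-85,-108):
    robot.servo_line(pt(PB,x,160),40); st()
pic("wrist","wB2"); pic("side","sB2")
robot.servo_line(pt(PB,-108,260),120)
robot.move_pose([273.9,-616.9,280],[-np.pi/2,0,-1.153]); st()
pic("top","tEnd"); pic("side","sEnd")
a=[cv2.imread(f"pics/{k}.png") for k in("tEnd","sEnd","sB2","top0")]
cv2.imwrite("pics/E.png",np.vstack([np.hstack([cv2.resize(a[0][120:270,200:400+60],(400,230)),cv2.resize(a[3][120:270,200:460],(400,230))]),np.hstack([cv2.resize(a[2][150:360,200:480],(400,300)),cv2.resize(a[1],(400,300))])]))
E
```

```text
t 17.62 [510.6  31.6 160.1] [-0.  -0.5  0.8] 0.1
t 18.15 [495.8  29.6 160.1] [ 0.9  0.8 -0.1] 0.1
t 18.68 [480.9  27.5 160.1] [-0.1  0.4 -0.9] -0.4
t 19.20 [466.1  25.5 160.1] [ 0.2 -1.   0.2] -0.0
t 19.73 [451.2  23.4 160.1] [0.2 0.5 0.4] 0.2
t 20.45 [428.5  20.3 160.1] [-0.1  0.   0.2] -0.4
t 23.87 [ 274.7 -616.4  280.3] [-0.1  0.5  0.7] 0.1
```

View pics/E.png

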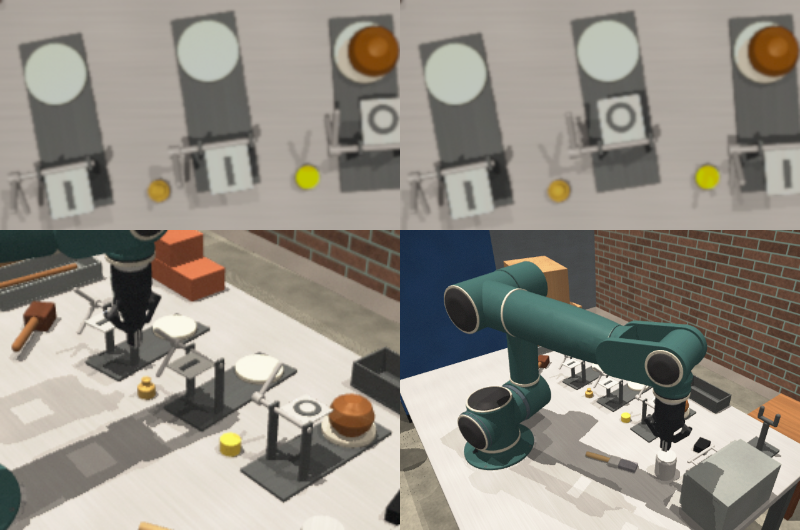

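View pics/tEnd.png

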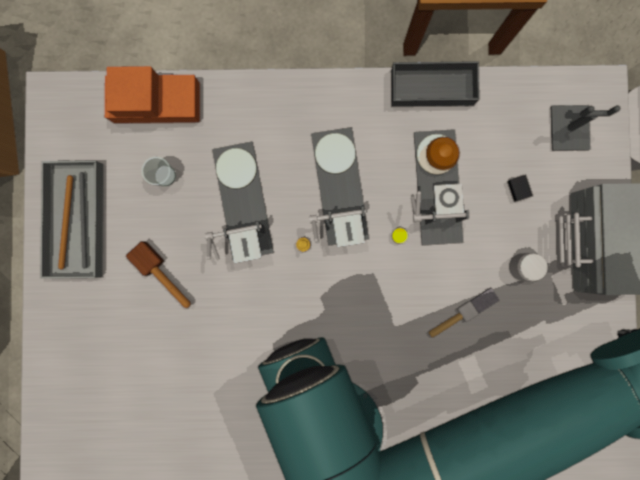

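The final top view shows A with the orb and ring up (448,200), B empty with bar up (347,229), and C unchanged with bar up (244,243). The orb (443,153), puck (400,236), weight (303,244), tin (530,267) and the other items haven't moved. The arm is clear, so I'll hand in.

```bash
python3 -c "
from bench import sign_off
print(sign_off())"
```

```text
the job is handed in; nothing more can be done
None
```

Both wrong flags are turned over and the job is handed in, at about 24 s on the robot clock. With the shut fingertips I pushed bay_a's flag (orb on the pad) over to ring up. I did the same with bay_b's flag (pad empty) from the far side, to bar up. The finger then moved on past each V so the flag could settle.

- **Flags and bench:** The last top and side pictures show A ring up, B bar up, and both leaves lying flat. C is still bar up, and the orb and all bystanders are where they started. The arm is parked clear of everything.
- **Forces:** The wrist force read about 9 N on the first step of the push on A, more than the 1–2 N expected, though far below the limits. I made first contact with B more slowly, and nothing there read above about 2 N. These are readings taken between steps, not continuous.
- **Position fit:** My bay positions matched the prong tips in the image to about 3 mm. The leaf ends and outer axle ends were off by about 6 mm in the fit. I did not resolve that, but it did not affect the pushes.

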